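# Close up the watch repair case

### The arm

A 6-joint arm with a two-finger parallel gripper is mounted at the origin on the work surface. World frame = base frame: x ahead of the robot, y to its left, z up, the work surface at z = 0. Lengths are in m, angles in rad, forces in N, time in s.
With the tool pointing down it reaches from about 0.25 to 0.8 m from the base axis. Payload 8.5 kg.
Tool frame: the origin (TCP) lies midway between the tips of the shut fingers; the grasp point (between the pads) lies manip.grip_depth behind it (manip.grip_depth is the distance from the TCP to the grasp point, in m); z points along the fingers, y is the line along which they close (so a half turn about z gives the same grasp; the last joint's range is limited). The gripper opens to 85 mm and grips with 20 to 120 N. Pads are 22 mm wide; open, the fingers measure 114 mm over their backs; the gripper's body (76 mm by 85 mm) begins 54 mm behind the grasp point. The pads swing forward as they close: fully open they stand 13 mm farther back than shut.
Start: joints at [1.165, 0.238, -0.013, 1.319, 0, 1.571], TCP at [0.207, 0.482, 0.207] pointing down, gripper open.
Joint ranges: [-2.66, 2.66], [-1.03, 1.9], [-1.14, 1.46], [-1.82, 2.27], [-1.45, 1.34], [-3.14, 3.14]. Speed limits (rad/s): [2.22, 2.22, 2.79, 3.14, 3.14, 3.14].

### API

Orientations are given as a unit quaternion [x, y, z, w].
In Python, from station import monitor, imaging, manip, search_frame gives the robot as it stands.
- The arm moves only by the tool jog_arm, never from a script. Its argument "plan" is a list of rows, each a list of 4 numbers: the shift along the tool's x, y, z in units of 25 mm (1.0 is 25 mm), then the turn about the tool's z in units of 5 degrees (1.0 is 5 degrees). In form: [[dx, dy, dz, twist], ...]. A call has 1 to 5 rows; each row shifts and turns the commanded pose from where the row before left it, along the tool's axes as they then stand; what a row does not reach is not made up. A row lasts 1/10 s, in which the tool goes at most 50 mm and 8.59 degrees, less where a joint would pass 70% of its speed; a pose out of reach is approached as far as the arm can. A call is refused whole if a number of a shift passes 1 or a number of a turn 1, either way. A call with a gripper value outside its range is refused whole. "hand" is the opening, from 0 (shut) to 1 (fully open), set as the call begins (left out, the last holds). The fingers move at their own pace and stop on an object; "force" is the grip in N (left out, the last holds). Time passes only in rows, so rows that do not move let the fingers close. It gives the time, the measured TCP pose, the force, the opening and the grip force at its end, in the units of the state.
- monitor.read_state(): the state, without advancing time (a new reading comes with each control period).
- imaging.capture(name): name is "side" or "top"; returns the picture (384x512x3 uint8, blue, green, red); there is no depth.
- imaging.camera_params(name): a dict with "mtx" (3x3 intrinsics, pixels), "rvec" (rotation vector, rad) and "tvec" (3), from world to camera coordinates, as OpenCV has them. Camera axes: x right, y down, z forward; pixel columns grow to the right and rows downward; lengths in m; the calibration is good to about 2 mm. A picture is of the moment at which its call begins. camera_params takes no time and is no camera call.
- manip.close_job(): hands the job in; it is judged then, once.
Trained networks look in the newest picture that a camera, given by its name, has taken for a name from the list of things; names that differ only in an ending like _2 or _b are one class to them, and where a whole thing is asked for, a point or a joint stands for the part that bears it (a point fixed in the world has none). Each returns a list of dicts, best first, with "score" (0 to 1); they miss things now and then, are a little off and sometimes report something else, mostly with a low value. They report only what shows in the picture. A call takes as long as a camera call.
- search_frame(camera, query): "xy" ([column, row] as shares, 0 to 1, of the picture: columns of its width, rows of its height, amid what is visible of it).
The state is a dict: "t": time; "joint_pos": joint angles; "qvel": joint speeds; "effort": joint torques, N m; "eef_pos": TCP position; "tool_rot": TCP orientation; "ft_force": force on the tool from outside, world axes, zero at the start; "torque": the same for the moment, N m; "width": finger opening in m; "gripper_force": force on a finger pad.
Only numpy, scipy, OpenCV 4.12 (cv2) and the standard library are available. Lean on these libraries where they do the work, as an engineer would, in place of code of your own. Each camera call takes 0.05 s, during which the arm holds its last target. There are 200 camera calls.

### The job

Put the watch repair case away for the evening: push the red tool flap, which stands upright in the case, down until it lies flat over the watch, and only then swing the open metal lid over it and press it fully shut. Use light pushes of the fingers alone, do not slam the lid, and pick up or disturb nothing: the watch stays in the case, and the oil bottle, pliers and tape stay where they are.

Things in the scene. Friction and masses are not known exactly. Their poses are not given: they have to be found in the camera images.
- case: Open black box, 200 mm (x) by 240 mm (y) by 80 mm high, fixed on a wooden board (380 mm square, top 12 to 45 mm above the bench). Origin at the centre of its underside, on the board's top, z up. The lid is hinged along its +x rim, the flap just inside its -x wall; +x points roughly to the robot's left (yaw 0.95 to 2.3 rad). Divider 54 mm high at x = 24 mm; the foam tray beyond it is below 46 mm.
- lid (a joint): Angle of the aluminium lid, a panel 205 (from hinge) x 240 x 10 mm, 0.35 kg. 0 = shut flat on the rim, pi/2 = upright, more = leaning away from the case (stop 2.0). Starts open at 1.65 to 1.95. A stiff hinge (0.5 N m; 2 to 5 N near the free edge) holds it at any angle; no catch. Shut it by pushing its outer face, away from the case. The upright flap blocks it.
- lid_hinge (a point): Middle of the lid's hinge line, at the underside of the lid, at case x = 100 mm, 80.5 mm above the board. Its axes turn with the lid: y along the hinge (the case's y), -x points from the hinge to the lid's free edge, z is out of the outer face, which lies 10 mm from this point along z.
- lid_edge (a point): Middle of the lid's free edge, on the outer face, 205 mm from the hinge.
- flap (a joint): Angle of the red tool flap, a plate 110 (from hinge) x 200 x 8 mm, 0.15 kg, black free edge, steel burs on its inner face. 0 = flat in the case (mid-plane 60 mm above the board, 20 mm below the rim), pi/2 = upright (stop 1.65). Starts at 1.35 to 1.65. A stiff hinge (0.14 N m; 1 to 2 N near the edge) holds it at any angle. Fold it by pushing its outer face towards the lid and down.
- flap_hinge (a point): Middle of the flap's hinge line, in its mid-plane, at case x = -88 mm, 60 mm above the board. Its axes turn with the flap: x points from the hinge to the free edge, z is out of the outer face (4 mm from this point), y along the hinge.
- flap_edge (a point): Middle of the flap's free edge, in its mid-plane, 110 mm from the hinge.
- watch: Gold wristwatch, closed bracelet standing on its edge, about 65 mm by 65 mm by 32 mm high, 90 g, loose on the floor of the case (8 mm above the board) under the flap. The folded flap clears it. Origin at the centre of the underside, on the case floor.
- oil: Amber oil bottle with black cap, diameter 38 mm, 85 mm high, standing loose on the board on the flap's side of the case. Origin at the centre of its underside.
- pliers: Pliers with red grips lying on the board on the flap's side of the case, along the wall, 160 mm by 62 mm by 14 mm, loose. Origin at board height, about 5 mm from the middle of their length.
- tape: White roll of tape, diameter 56 mm, 20 mm high, lying on the board beside the case's -y wall, loose. Origin at the centre of its underside.

How it is judged:
By the outcome, as a careful person would: the job done as asked, in the order asked, and still so for the second after the job is handed in, with the robot touching nothing.
It also fails if it takes over 54 s, if anything falls off the work surface, if the arm or the gripper's body presses on something with over 40 N, if the wrist force passes 120 N, or if a joint passes its speed limit or range.

## Working session

There is one attempt and no reset: what is moved stays moved. The work goes in short steps, Python scripts to look and compute and a tool call to move; the robot and the scene stay as the last step left them, time stands still between calls to the robot, and variables do not carry over. Pictures are saved under pics/ and viewed, at most 12 in all, crops included, and the job is handed in when it is done.

Besides the shell and the picture viewer there is one more tool, called after ">>>" by a JSON object that holds its "name" and its "arguments", one argument or row to a line. jog_arm: Moves the arm, as the interface text tells. Its arguments: {"type":"object","properties":{"plan":{"type":"array","items":{"type":"array","items":{"type":"number"}}},"hand":{"type":"number"},"force":{"type":"number"}},"required":["plan"]}

```bash
ls; mkdir -p pics; python3 - <<'E'
from station import monitor, imaging, manip, search_frame
import cv2,numpy as np
s=monitor.read_state();print(s)
for n in("side","top"):
    im=imaging.capture(n);cv2.imwrite(f"pics/{n}0.png",im)
    p=imaging.camera_params(n);R=cv2.Rodrigues(np.array(p["rvec"]))[0];print(n,p["mtx"],-R.T@np.array(p["tvec"]).ravel())
    for q in("case","lid","lid_edge","lid_hinge","flap","flap_edge","flap_hinge","oil","tape","pliers","watch"):
        r=search_frame(n,q);print(q,[(round(d["score"],2),[round(d["xy"][0]*512),round(d["xy"][1]*384)]) for d in r[:2]])
print(monitor.read_state()["t"])
E
```

```text
pics
{'t': 0.0, 'joint_pos': array([ 1.16499141e+00,  2.38763044e-01, -1.42273630e-02,  1.31918737e+00,
       -6.67675985e-06,  1.57081854e+00]), 'qvel': array([-0.00029013, -0.00124778, -0.00017514, -0.00024073,  0.00022423,
        0.00019803]), 'effort': array([ 1.06019910e-03, -5.38774073e+01,  3.46433759e+01,  1.85937627e-02,
        3.18342472e-05, -1.14771279e-05]), 'eef_pos': array([0.20708031, 0.48196581, 0.20649741]), 'tool_rot': array([ 2.01523919e-01,  9.79483350e-01, -6.77228739e-04, -1.35912543e-04]), 'ft_force': array([0.07711042, 0.1877485 , 0.08816594]), 'torque': array([ 0.01960248, -0.00074816,  0.00075432]), 'gripper_force': 0.0, 'width': 0.08528368986318413}
side [[375.01600998   0.         255.33506217]
 [  0.         375.01600998 187.03972839]
 [  0.           0.           1.        ]] [0.46561138 0.5323182  0.67951871]
case [(0.81, [268, 279])]
lid [(0.97, [257, 299])]
lid_edge [(0.85, [257, 298])]
lid_hinge [(0.97, [259, 297]), (0.21, [270, 279])]
flap [(0.61, [303, 223])]
flap_edge [(0.64, [302, 224]), (0.18, [199, 249])]
flap_hinge [(0.58, [301, 223])]
oil [(0.53, [248, 195])]
tape [(0.48, [199, 251])]
pliers [(0.37, [357, 240])]
watch [(0.72, [279, 259])]
top [[354.21183956   0.         261.80890814]
 [  0.         354.21183956 190.17715535]
 [  0.           0.           1.        ]] [ 0.49242184 -0.00715913  0.81877127]
case [(0.82, [159, 205])]
lid [(0.61, [67, 203])]
lid_edge [(0.66, [66, 202])]
lid_hinge [(0.96, [67, 202]), (0.72, [201, 228])]
flap [(0.7, [69, 203]), (0.26, [160, 207])]
flap_edge [(0.87, [202, 228])]
flap_hinge [(0.68, [200, 226])]
oil [(0.79, [259, 169]), (0.23, [242, 245])]
tape [(0.65, [187, 129])]
pliers [(0.6, [243, 245])]
watch [(0.47, [180, 209])]
1.2
```

View pics/side0.png

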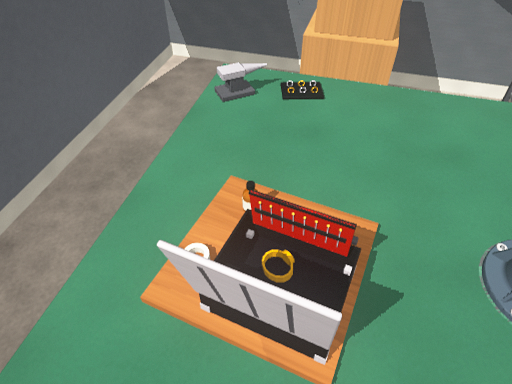

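View pics/top0.png

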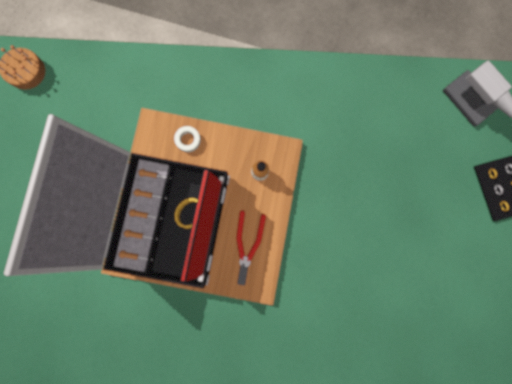

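The side view shows the lid near (257,298), open towards the camera, and the flap upright at (302,224) with the watch at (279,263). The top view shows the case at about (160,215), lid to the left, flap at (200,228), oil (260,170), pliers (245,245) and tape (187,138). I'll zoom in for corner points.

```bash
python3 - <<'E'
import cv2
a=cv2.imread("pics/top0.png")[100:310,0:280];cv2.imwrite("pics/tz.png",cv2.resize(a,(784,588),interpolation=cv2.INTER_CUBIC))
a=cv2.imread("pics/side0.png")[170:384,140:400];cv2.imwrite("pics/sz.png",cv2.resize(a,(728,599),interpolation=cv2.INTER_CUBIC))
E
```

```text
(no output)
```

View pics/tz.png

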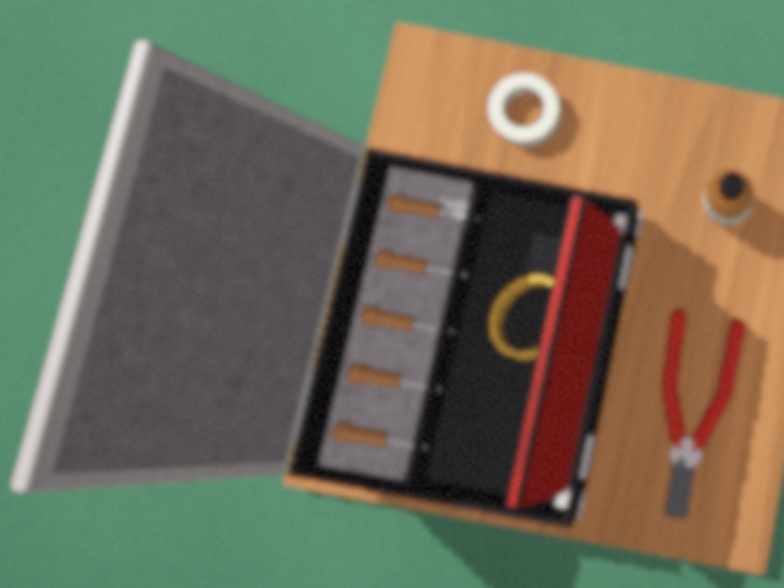

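View pics/sz.png

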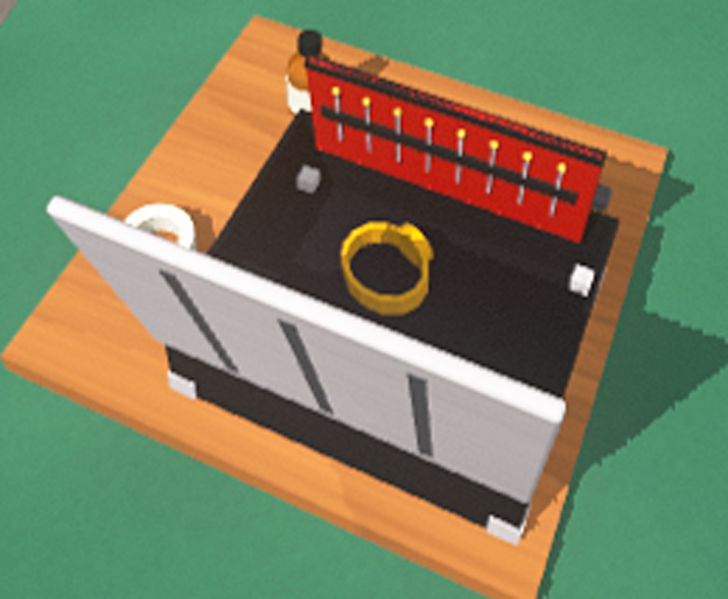

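The zooms give clear corners (scale 2.8): lid free edge outer corners top (134,42),(10,488) and side (50,207),(558,415); flap edge top (575,197),(514,505) and side (308,62),(605,158); rim corners visible too. I'll fit the pose.

```bash
cat > geo.py <<'E'
import numpy as np,cv2
from station import imaging
from scipy.optimize import least_squares
def lidp(a,y,s=.205,n=.010):return [.1-s*np.cos(a)+n*np.sin(a),y,.0805+s*np.sin(a)+n*np.cos(a)]
def flapp(f,y,s=.110,n=0):return [-.088+s*np.cos(f)-n*np.sin(f),y,.06+s*np.sin(f)+n*np.cos(f)]
def W(p,P):
    c,s=np.cos(p[3]),np.sin(p[3]);return np.array([[c,-s,0],[s,c,0],[0,0,1]])@np.array(P)+p[:3]
def proj(n,X):
    q=imaging.camera_params(n);return cv2.projectPoints(np.array(X,float).reshape(-1,1,3),np.array(q["rvec"]),np.array(q["tvec"]),np.array(q["mtx"]),None)[0].reshape(-1,2)
E
cat > fit.py <<'E'
from geo import *
T=lambda u,v:("top",u/2.8,v/2.8+100)
S=lambda u,v:("side",u/2.8+140,v/2.8+170)
def model(p):
    a,f=p[4],p[5]
    return [(T(365,150),[.1,-.12,.08]),(T(290,474),[.1,.12,.08]),(T(637,207),[-.1,-.12,.08]),(T(577,524),[-.1,.12,.08]),
    (T(134,42),lidp(a,-.12)),(T(10,488),lidp(a,.12)),(T(575,197),flapp(f,-.1)),(T(514,505),flapp(f,.1)),
    (S(50,207),lidp(a,-.12)),(S(558,418),lidp(a,.12)),(S(168,390),[.1,-.12,0]),(S(520,540),[.1,.12,0]),(S(308,62),flapp(f,-.1)),(S(605,155),flapp(f,.1)),(S(165,350),[.1,-.12,.08]),(S(527,503),[.1,.12,.08])]
def res(p):
    r=[]
    for (n,u,v),P in model(p): r+=list(proj(n,W(p,P))[0]-[u,v])
    return r
r=least_squares(res,[.47,.2,.03,1.75,1.8,1.5],loss="soft_l1")
print(r.x.round(4));print(np.array(res(r.x)).reshape(-1,2).round(1).tolist())
np.save("p.npy",r.x);p=r.x
for n,P in dict(lidedge=lidp(p[4],0),lidm=lidp(p[4],-.12),lidp=lidp(p[4],.12),flapm=flapp(p[5],-.1,n=.004),flapp=flapp(p[5],.1,n=.004)).items():print(n,W(p,P).round(3))
def ray(n,u,v,z):
    q=imaging.camera_params(n);R=cv2.Rodrigues(np.array(q["rvec"]))[0];C=-R.T@np.array(q["tvec"]).ravel();d=R.T@np.linalg.inv(q["mtx"])@[u,v,1];return (C+d*(z-C[2])/d[2]).round(3)
print("oilcap",ray(*T(733,186),p[2]+.085),"pliers",ray(*T(678,315),p[2]+.01),ray(*T(740,322),p[2]+.01),ray(*T(678,515),p[2]+.01),"tape",ray(*T(523,107),p[2]+.02))
print("watch",ray(*T(530,318),p[2]+.024))
E
python3 fit.py
```

```text
[0.5189 0.1518 0.0157 1.4151 1.8175 1.4176]
[[0.5, -0.7], [-0.8, 1.2], [-0.6, -2.8], [-2.8, 1.6], [1.4, 0.2], [1.4, 2.4], [1.2, -0.3], [-0.3, 1.4], [-2.6, 0.4], [1.0, 0.8], [0.6, -0.2], [-2.9, 1.2], [-1.8, -1.2], [-1.3, 0.9], [-2.8, -8.0], [1.4, -4.9]]
lidedge [0.544 0.31  0.293]
lidm [0.662 0.291 0.293]
lidp [0.425 0.328 0.293]
flapm [0.606 0.062 0.185]
flapp [0.408 0.093 0.185]
oilcap [ 0.633 -0.037  0.101] pliers [0.542 0.001 0.026] [ 0.538 -0.049  0.026] [ 0.386 -0.004  0.026] tape [0.705 0.131 0.036]
watch [0.535 0.116 0.04 ]
```

```bash
sed -i 's/(S(165,350),\[.1,-.12,.08\])/(S(165,350),lidp(a,-.12,s=0))/; s/(S(527,503),\[.1,.12,.08\])/(S(527,503),lidp(a,.12,s=0))/' fit.py
cat > where.py <<'E'
from geo import *
from station import monitor,manip
p=np.load("p.npy");s=monitor.read_state();d=s["eef_pos"]-p[:3];c,n=np.cos(p[3]),np.sin(p[3])
q=s["tool_rot"];yaw=np.arctan2(1-2*(q[0]**2+q[2]**2),2*(q[0]*q[1]-q[2]*q[3]))
print("t",s["t"],"case xyz mm",(1000*np.array([c*d[0]+n*d[1],-n*d[0]+c*d[1],d[2]])).round(1),"tool-y minus case-x deg",np.degrees(yaw-p[3]).round(2),"F",s["ft_force"].round(2),"depth",manip.grip_depth)
E
python3 fit.py; python3 where.py
```

```text
t 1.2 case xyz mm [278.2 359.2 191.4] tool-y minus case-x deg -14.33 F [0.11 0.26 0.49] depth 0.0187Traceback (most recent call last):
  File "fit.py", line 13, in <module>
    r=least_squares(res,[.47,.2,.03,1.75,1.8,1.5],loss="soft_l1")
    return func(*args, **kwargs)
    result = trf(vector_fun.fun, vector_fun.jac, x0, f0, J0, lb, ub, ftol, xtol,
                 gtol, max_nfev, x_scale, loss_function, tr_solver,
                 tr_options.copy(), verbose, callback=callback_wrapped)
    return trf_no_bounds(
        fun, jac, x0, f0, J0, ftol, xtol, gtol, max_nfev, x_scale,
        loss_function, tr_solver, tr_options, verbose, callback=callback)
    J = jac(x)
    self._update_jac()
    ~~~~~~~~~~~~~~~~^^
    self.J = self.jac_wrapped(xp_copy(self.x), f0=self.f)
             ~~~~~~~~~~~~~~~~^^^^^^^^^^^^^^^^^^^^^^^^^^^^
    J, dct = approx_derivative(
             ~~~~~~~~~~~~~~~~~^
        self.fun,
        ^^^^^^^^^
    ...<2 lines>...
        **self.finite_diff_options,
        ^^^^^^^^^^^^^^^^^^^^^^^^^^^
    )
    ^
    J, _nfev = _dense_difference(fun_wrapped, x0, f0, h,
  
[... 318 characters left out ...]
f = np.atleast_1d(self.fun(x, *self.args, **self.kwargs))
                      ~~~~~~~~^^^^^^^^^^^^^^^^^^^^^^^^^^^^^^
    return np.atleast_1d(self.fun(x))
                         ~~~~~~~~^^^
    return self.f(x, *self.args, **self.kwargs)
           ~~~~~~^^^^^^^^^^^^^^^^^^^^^^^^^^^^^^
  File "fit.py", line 11, in res
    for (n,u,v),P in model(p): r+=list(proj(n,W(p,P))[0]-[u,v])
                                       ~~~~^^^^^^^^^^
  File "geo.py", line 9, in proj
    q=imaging.camera_params(n);return cv2.projectPoints(np.array(X,float).reshape(-1,1,3),np.array(q["rvec"]),np.array(q["tvec"]),np.array(q["mtx"]),None)[0].reshape(-1,2)
ValueError: time passes only in moves, steps and waits
```

>>> {"name": "jog_arm", "arguments": {
  "plan": [
    [0,0,0,-1],
    [0,0,0,-1],
    [0,0,0,-0.9],
    [0,0,0,0]
  ],
  "hand": 0
}}

```text
t: 1.6
eef_pos: [0.2072, 0.4823, 0.2071]
tool_rot: [0.076, 0.997, -0.0, -0.0]
ft_force: [0.2, -1.1, 0.4]
width: 0.028
gripper_force: 0.0
```

```bash
python3 where.py
```

```text
t 1.6 case xyz mm [278.1 359.2 191.3] tool-y minus case-x deg 0.23 F [ 0.22 -1.12  0.42] depth 0.0187
```

My mistake: I ran a script alongside a move, so they overlapped. From here I run them in separate turns.

```bash
sed -i 's/^from station import imaging/from station import imaging\nfrom functools import lru_cache\n@lru_cache\ndef CP(n):return imaging.camera_params(n)/; s/q=imaging.camera_params(n);return cv2/q=CP(n);return cv2/' geo.py
python3 fit.py; python3 where.py
```

```text
[0.5186 0.1507 0.0169 1.4183 1.8241 1.4039]
[[0.6, -0.5], [-0.3, 1.6], [-0.3, -2.9], [-2.0, 1.7], [0.7, 0.4], [1.1, 3.0], [0.8, -0.5], [-0.3, 1.4], [-2.5, 0.5], [1.8, 0.5], [1.0, -0.8], [-2.2, 0.2], [-2.0, -1.3], [-1.2, 0.5], [-5.1, -3.5], [0.2, 0.3]]
lidedge [0.543 0.31  0.293]
lidm [0.662 0.292 0.293]
lidp [0.424 0.328 0.293]
flapm [0.606 0.063 0.186]
flapp [0.409 0.093 0.186]
oilcap [ 0.633 -0.037  0.102] pliers [0.542 0.001 0.027] [ 0.538 -0.049  0.027] [ 0.386 -0.004  0.027] tape [0.704 0.13  0.037]
watch [0.535 0.115 0.041]
t 1.6 case xyz mm [280.5 358.1 190.2] tool-y minus case-x deg 0.05 F [ 0.22 -1.12  0.42] depth 0.0187
```

>>> {"name": "jog_arm", "arguments": {
  "plan": [
    [-0.4,-1,0,0],
    [-0.4,-1,0,0],
    [-0.4,-1,0,0],
    [-0.4,-1,0,0],
    [-0.4,-1,0,0]
  ]
}}

```text
t: 2.1
eef_pos: [0.2377, 0.3501, 0.2071]
tool_rot: [0.078, 0.997, 0.0, 0.0]
ft_force: [-0.0, -0.3, 0.7]
width: 0.0002
gripper_force: 0.0
```

>>> {"name": "jog_arm", "arguments": {
  "plan": [
    [-0.4,-1,0,0],
    [-0.4,-1,0,0],
    [-0.4,-1,0,0],
    [-0.4,-1,0,0],
    [-0.4,-1,0,0]
  ]
}}

```text
t: 2.6
eef_pos: [0.2681, 0.219, 0.2072]
tool_rot: [0.077, 0.997, 0.0, 0.0]
ft_force: [-0.3, -0.1, -0.6]
width: 0.0001
gripper_force: 0.0
```

>>> {"name": "jog_arm", "arguments": {
  "plan": [
    [-0.4,-1,0,0],
    [-0.4,-1,0,0],
    [-0.4,-1,0,0],
    [-0.4,-1,0,0],
    [-0.4,-1,0,0]
  ]
}}

```text
t: 3.1
eef_pos: [0.2985, 0.0878, 0.2073]
tool_rot: [0.078, 0.997, 0.0, 0.0]
ft_force: [1.9, -0.1, -0.5]
width: 0.0008
gripper_force: 0.0
```

>>> {"name": "jog_arm", "arguments": {
  "plan": [
    [0,-1,0,0],
    [-0.5,-0.5,0,0],
    [-1,0,0,0],
    [-1,0,0,0],
    [-1,0,0,0]
  ]
}}

```text
t: 3.6
eef_pos: [0.3802, 0.0381, 0.2073]
tool_rot: [0.078, 0.997, 0.0, 0.0]
ft_force: [-0.1, 0.1, -0.4]
width: 0.0001
gripper_force: 0.0
```

>>> {"name": "jog_arm", "arguments": {
  "plan": [
    [-1,0,0.4,0],
    [-1,0,0.4,0],
    [-1,0,0.4,0],
    [-1,0,0.4,0],
    [-0.8,0,0.2,0]
  ]
}}

```text
t: 4.1
eef_pos: [0.4988, 0.02, 0.1612]
tool_rot: [0.078, 0.997, -0.0, -0.0]
ft_force: [-0.2, 0.0, -0.1]
width: 0.0
gripper_force: 0.0
```

```bash
sleep 5; python3 where.py
```

```text
t 4.1 case xyz mm [-132.2   -0.3  144.3] tool-y minus case-x deg -0.18 F [-0.23  0.03 -0.07] depth 0.0187
```

>>> {"name": "jog_arm", "arguments": {
  "plan": [
    [0,0.8,0,0],
    [0,0.6,0,0],
    [0,0.4,0,0],
    [0,0.4,0,0],
    [0,0.4,0.1,0]
  ]
}}

```text
t: 4.6
eef_pos: [0.5077, 0.0851, 0.1601]
tool_rot: [0.076, 0.997, -0.0, 0.0]
ft_force: [-0.7, -0.3, 0.9]
width: -0.0003
gripper_force: 0.6
```

```bash
sleep 4; python3 where.py
```

```text
t 4.6 case xyz mm [-66.4   0.8 143.2] tool-y minus case-x deg -0.02 F [-0.67 -0.27  0.94] depth 0.0187
```

>>> {"name": "jog_arm", "arguments": {
  "plan": [
    [0,0.4,0.2,0],
    [0,0.4,0.3,0],
    [0,0.3,0.3,0],
    [0,0.3,0.4,0],
    [0,0.2,0.4,0]
  ]
}}

```text
t: 5.1
eef_pos: [0.5137, 0.1246, 0.1186]
tool_rot: [0.076, 0.997, -0.0, -0.0]
ft_force: [0.1, -0.3, 0.9]
width: -0.0002
gripper_force: 0.6
```

```bash
sleep 4; python3 where.py; python3 - <<'E'
from station import imaging
import cv2,numpy as np
a=cv2.resize(imaging.capture("side")[150:350,140:400],(520,400));b=cv2.resize(imaging.capture("top")[100:300,100:240],(280,400))
cv2.imwrite("pics/m1.png",np.hstack([a,b]))
E
```

```text
t 5.1 case xyz mm [-26.5   0.9 101.7] tool-y minus case-x deg 0.0 F [ 0.15 -0.27  0.9 ] depth 0.0187
```

View pics/m1.png

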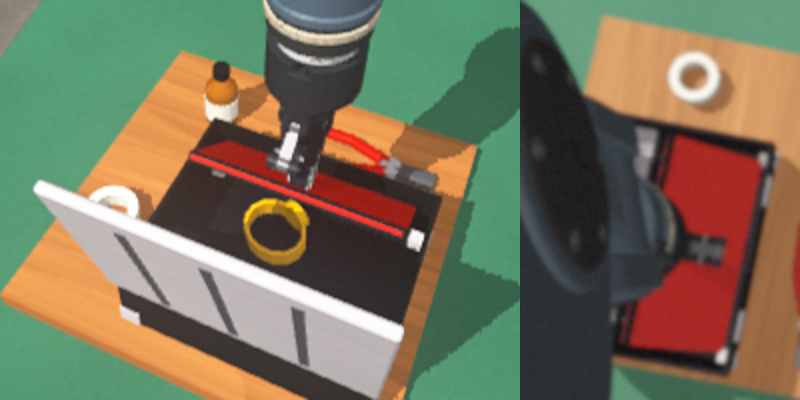

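The side view shows the finger on the flap's outer face at about (300,180), flap roughly half folded; the watch, oil and pliers are undisturbed. Continuing.

>>> {"name": "jog_arm", "arguments": {
  "plan": [
    [0,0.2,0.4,0],
    [0,0.2,0.3,0],
    [0,0.1,0.3,0],
    [0,0,0.3,0],
    [0,0,0.2,0]
  ]
}}

```text
t: 5.7
eef_pos: [0.5154, 0.1363, 0.0813]
tool_rot: [0.076, 0.997, -0.0, -0.0]
ft_force: [-0.0, -0.1, 1.1]
width: -0.0001
gripper_force: 0.5
```

```bash
sleep 4; python3 where.py
```

```text
t 5.7 case xyz mm [-14.7   1.   64.4] tool-y minus case-x deg -0.0 F [-0.04 -0.14  1.13] depth 0.0187
```

Now press slowly, until the force rises.

>>> {"name": "jog_arm", "arguments": {
  "plan": [
    [0,0,0.08,0],
    [0,0,0,0]
  ]
}}

```text
t: 5.9
eef_pos: [0.5154, 0.1361, 0.0798]
tool_rot: [0.076, 0.997, -0.0, -0.0]
ft_force: [0.3, -0.8, -0.7]
width: -0.0001
gripper_force: 0.0
```

>>> {"name": "jog_arm", "arguments": {
  "plan": [
    [0,0,0.08,0],
    [0,0,0,0]
  ]
}}

```text
t: 6.1
eef_pos: [0.5158, 0.1363, 0.0782]
tool_rot: [0.076, 0.997, -0.0, 0.0]
ft_force: [-0.4, -0.4, -0.3]
width: -0.0001
gripper_force: 0.0
```

>>> {"name": "jog_arm", "arguments": {
  "plan": [
    [0,0,0.08,0],
    [0,0,0,0]
  ]
}}

```text
t: 6.3
eef_pos: [0.5157, 0.1363, 0.076]
tool_rot: [0.076, 0.997, -0.0, 0.0]
ft_force: [-0.2, 0.5, 0.8]
width: 0.0001
gripper_force: 0.1
```

```bash
sleep 4; python3 where.py; python3 - <<'E'
from station import imaging
import cv2,numpy as np
a=cv2.resize(imaging.capture("side")[190:340,190:390],(800,600),interpolation=cv2.INTER_CUBIC)
cv2.imwrite("pics/m2.png",a)
E
```

```text
t 6.3 case xyz mm [-14.6   0.7  59.1] tool-y minus case-x deg -0.02 F [-0.17  0.54  0.84] depth 0.0187
```

View pics/m2.png

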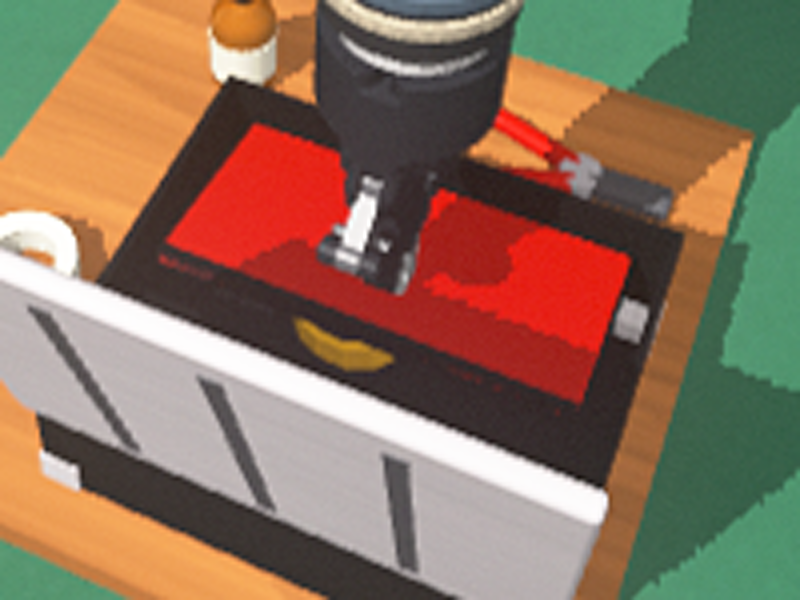

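The flap is nearly flat, with its free edge running from (165,245) to (585,400) and the watch partly visible below it. I'll keep pressing gently until contact.

>>> {"name": "jog_arm", "arguments": {
  "plan": [
    [0,0,0.06,0],
    [0,0,0,0]
  ]
}}

```text
t: 6.55
eef_pos: [0.5157, 0.1364, 0.0745]
tool_rot: [0.076, 0.997, -0.0, -0.0]
ft_force: [0.1, 0.5, 0.8]
width: -0.0004
gripper_force: 0.1
```

>>> {"name": "jog_arm", "arguments": {
  "plan": [
    [0,0,0.06,0],
    [0,0,0,0]
  ]
}}

```text
t: 6.75
eef_pos: [0.5156, 0.1363, 0.0729]
tool_rot: [0.076, 0.997, -0.0, -0.0]
ft_force: [-0.3, -0.0, -0.0]
width: -0.0001
gripper_force: 0.1
```

>>> {"name": "jog_arm", "arguments": {
  "plan": [
    [0,0,0.06,0],
    [0,0,0,0]
  ]
}}

```text
t: 6.95
eef_pos: [0.5156, 0.1363, 0.0714]
tool_rot: [0.076, 0.997, -0.0, -0.0]
ft_force: [0.3, 0.4, 0.4]
width: 0.0002
gripper_force: 0.0
```

>>> {"name": "jog_arm", "arguments": {
  "plan": [
    [0,0,-1,0],
    [0,0,-1,0],
    [0,0,-1,0],
    [0,-1,-1,0],
    [0,-1,-1,0]
  ]
}}

```text
t: 7.45
eef_pos: [0.5078, 0.0867, 0.1974]
tool_rot: [0.076, 0.997, -0.0, -0.0]
ft_force: [0.4, 0.2, 0.0]
width: 0.0
gripper_force: 0.0
```

>>> {"name": "jog_arm", "arguments": {
  "plan": [
    [0,-1,-1,0],
    [0,-1,-1,0],
    [0,-1,-1,0],
    [0,-1,0,0]
  ]
}}

```text
t: 7.85
eef_pos: [0.4938, -0.0129, 0.2747]
tool_rot: [0.076, 0.997, 0.0, 0.002]
ft_force: [2.0, 0.1, -0.1]
width: -0.0002
gripper_force: 0.0
```

```bash
sleep 4; python3 - <<'E'
from geo import *
p=np.load("p.npy")
a=imaging.capture("side");b=imaging.capture("top")
cv2.imwrite("pics/s3.png",a);cv2.imwrite("pics/t3.png",b)
a=cv2.resize(a[190:340,190:390],(800,600),interpolation=cv2.INTER_CUBIC)
for f,c in((0,(255,255,0)),(.12,(0,255,0))):
    q=(proj("side",[W(p,flapp(f,y,s,.004)) for s,y in((0,-.1),(.11,-.1),(.11,.1),(0,.1))])-[190,190])*4
    cv2.polylines(a,[q.astype(int)],True,c,1)
q=(proj("side",[W(p,P) for P in([-.1,-.12,.08],[-.1,.12,.08],[.1,.12,.08],[.1,-.12,.08])])-[190,190])*4
cv2.polylines(a,[q.astype(int)],True,(255,255,255),1)
cv2.imwrite("pics/m3.png",a)
E
```

```text
(no output)
```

View pics/m3.png

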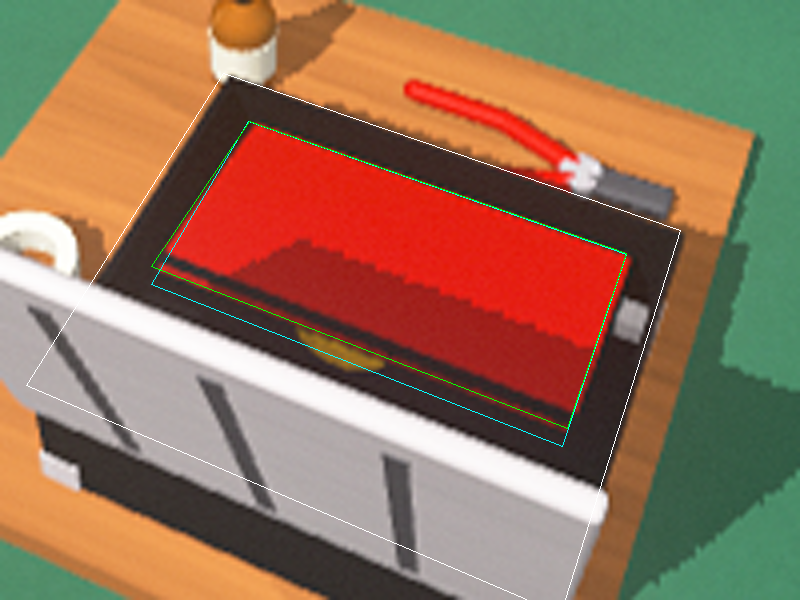

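```bash
python3 where.py; python3 - <<'E'
from geo import *
print("m2 TCP px in m2:",(proj("side",[.5157,.1363,.076])-[190,190])*4)
b=cv2.imread("pics/t3.png");p=np.load("p.npy")
b=cv2.resize(b[130:310,85:325],(800,600),interpolation=cv2.INTER_CUBIC);k=800/240
D=lambda L,c:cv2.polylines(b,[((proj("top",[W(p,P) for P in L])-[85,130])*k).astype(int)],True,c,1)
D([flapp(0,y,s,.004) for s,y in((0,-.1),(.11,-.1),(.11,.1),(0,.1))],(255,255,0))
D([flapp(.15,y,s,.004) for s,y in((0,-.1),(.11,-.1),(.11,.1),(0,.1))],(0,255,0))
D([[-.1,-.12,.08],[-.1,.12,.08],[.1,.12,.08],[.1,-.12,.08]],(255,255,255))
cv2.imwrite("pics/m4.png",b)
E
```

```text
t 7.95 case xyz mm [-166.7    0.5  255.5] tool-y minus case-x deg -0.17 F [ 0.35 -0.02  0.08] depth 0.0187
m2 TCP px in m2: [[378.02608993 305.67399489]]
```

View pics/m4.png

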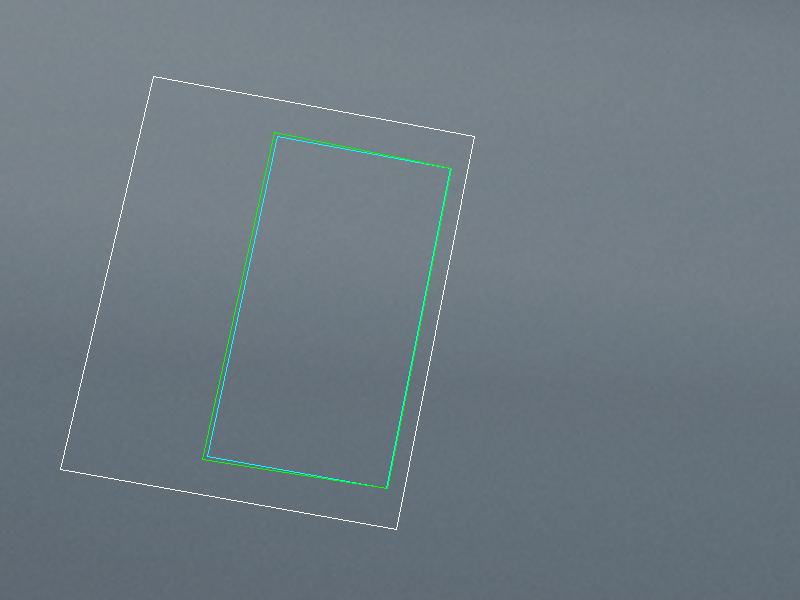

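The arm fills the top camera, so that view is useless here. The side view shows the flap about 0.1 rad short of flat, with no sign yet of hitting a stop. I'll return and press further until the force rises.

>>> {"name": "jog_arm", "arguments": {
  "plan": [
    [0,1,0,0],
    [0,1,0.5,0],
    [0,1,0.5,0],
    [0,1,0.5,0],
    [0,1,0.5,0]
  ]
}}

```text
t: 8.45
eef_pos: [0.5115, 0.1133, 0.2206]
tool_rot: [0.076, 0.997, -0.0, -0.0]
ft_force: [0.1, 1.0, 0.4]
width: 0.0002
gripper_force: 0.0
```

>>> {"name": "jog_arm", "arguments": {
  "plan": [
    [0,1,0.5,0],
    [0,0,1,0],
    [0,0,1,0],
    [0,0,1,0],
    [0,0,1,0]
  ]
}}

```text
t: 8.95
eef_pos: [0.515, 0.1371, 0.1076]
tool_rot: [0.076, 0.997, -0.0, -0.0]
ft_force: [0.9, -0.4, -0.7]
width: -0.0002
gripper_force: 0.0
```

>>> {"name": "jog_arm", "arguments": {
  "plan": [
    [0,0,0.5,0],
    [0,0,0.4,0],
    [0,0,0.2,0],
    [0,0,0.1,0],
    [0,0,0,0]
  ]
}}

```text
t: 9.45
eef_pos: [0.5158, 0.1365, 0.0793]
tool_rot: [0.076, 0.997, 0.0, 0.0]
ft_force: [-0.1, -0.3, 0.6]
width: -0.0002
gripper_force: 0.0
```

```bash
sleep 4; python3 where.py
```

```text
t 9.45 case xyz mm [-14.4   0.6  62.4] tool-y minus case-x deg -0.01 F [-0.12 -0.35  0.63] depth 0.0187
```

>>> {"name": "jog_arm", "arguments": {
  "plan": [
    [0,0,0.2,0],
    [0,0,0.1,0],
    [0,0,0,0]
  ]
}}

```text
t: 9.75
eef_pos: [0.5156, 0.1363, 0.0715]
tool_rot: [0.076, 0.997, -0.0, -0.0]
ft_force: [-0.8, -0.1, 1.2]
width: -0.0002
gripper_force: 0.0
```

>>> {"name": "jog_arm", "arguments": {
  "plan": [
    [0,0,0.1,0],
    [0,0,0,0]
  ]
}}

```text
t: 9.95
eef_pos: [0.5157, 0.1363, 0.069]
tool_rot: [0.076, 0.997, -0.0, -0.0]
ft_force: [-0.0, 0.0, -0.1]
width: -0.0003
gripper_force: 0.0
```

>>> {"name": "jog_arm", "arguments": {
  "plan": [
    [0,0,0.08,0],
    [0,0,0,0]
  ]
}}

```text
t: 10.15
eef_pos: [0.5157, 0.1363, 0.0669]
tool_rot: [0.076, 0.997, -0.0, -0.0]
ft_force: [0.7, -0.0, -0.4]
width: -0.0002
gripper_force: 0.0
```

```bash
cat > red.py <<'E'
from geo import *
import sys
p=np.load("p.npy")
def cols(a):
    a=a.astype(int);m=(a[:,:,2]>70)&(a[:,:,2]>2.2*a[:,:,1])&(a[:,:,2]>2.2*a[:,:,0])
    return [int(np.where(m[:,c])[0].max()) for c in (245,315,325,330)]
if len(sys.argv)<2:
    for f in("side0","s3"):
        a=cv2.imread(f"pics/{f}.png");print(f,cols(a))
a=imaging.capture("side");print("now",cols(a))
for f in(0,.05,.1,.15):
    q=proj("side",[W(p,flapp(f,y,.11,0.004)) for y in(-.1,.1)]);print(f,[round(float(np.interp(c,q[:,0],q[:,1])),1) for c in(245,315,325,330)])
E
python3 red.py
```

```text
Traceback (most recent call last):
  File "red.py", line 9, in <module>
    a=cv2.imread(f"pics/{f}.png");print(f,cols(a))
                                          ~~~~^^^
  File "red.py", line 6, in cols
    return [int(np.where(m[:,c])[0].max()) for c in (245,315,325,330)]
                ~~~~~~~~~~~~~~~~~~~~~~~^^
ValueError: zero-size array to reduction operation maximum which has no identity
```

```bash
sed -i 's/("side0","s3")/("s3",)/; s/\[0\].max()) for/[0].max(initial=-1)) for/' red.py; python3 red.py
```

```text
s3 [263, 291, 295, 297]
now [260, 288, 292, 294]
0 [267.9, 295.5, 299.5, 301.4]
0.05 [266.1, 293.6, 297.5, 299.5]
0.1 [264.1, 291.5, 295.4, 297.4]
0.15 [262.0, 289.3, 293.2, 295.1]
```

```bash
python3 - <<'E'
from geo import *
a=imaging.capture("side")
cv2.imwrite("pics/s5.png",a)
f=lambda a:cv2.resize((255*(a[215:315,225:345]/255.)**.5).astype(np.uint8),(480,400),interpolation=cv2.INTER_CUBIC)
a=np.vstack([f(a)[:300],f(cv2.imread("pics/s3.png"))[:300]]);cv2.imwrite("pics/m5.png",a)
E
```

```text
(no output)
```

View pics/m5.png

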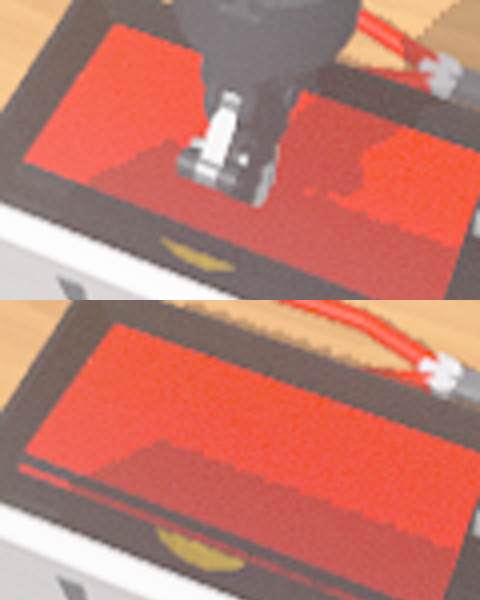

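The flap has gone lower than before: its red front face boundary at left is down from about 155 to 162, and less of the watch shows at (200,255). So the finger is in contact and the force is just the light hinge friction. Pressing on.

>>> {"name": "jog_arm", "arguments": {
  "plan": [
    [0,0,0.08,0],
    [0,0,0,0]
  ]
}}

```text
t: 10.45
eef_pos: [0.5157, 0.1363, 0.0649]
tool_rot: [0.076, 0.997, -0.0, -0.0]
ft_force: [-0.5, 0.1, 0.1]
width: -0.0004
gripper_force: 0.0
```

>>> {"name": "jog_arm", "arguments": {
  "plan": [
    [0,0,0.06,0],
    [0,0,0,0]
  ]
}}

```text
t: 10.65
eef_pos: [0.5156, 0.1364, 0.0634]
tool_rot: [0.076, 0.997, -0.0, -0.0]
ft_force: [-0.0, 0.6, -0.5]
width: 0.0003
gripper_force: 0.0
```

>>> {"name": "jog_arm", "arguments": {
  "plan": [
    [0,0,0.06,0],
    [0,0,0,0]
  ]
}}

```text
t: 10.85
eef_pos: [0.5156, 0.1363, 0.0619]
tool_rot: [0.076, 0.997, -0.0, -0.0]
ft_force: [-0.1, 0.6, 0.1]
width: -0.0001
gripper_force: 0.0
```

>>> {"name": "jog_arm", "arguments": {
  "plan": [
    [0,0,0.08,0],
    [0,0,0,0]
  ]
}}

```text
t: 11.05
eef_pos: [0.5156, 0.1363, 0.0598]
tool_rot: [0.076, 0.997, -0.0, -0.0]
ft_force: [0.2, -0.3, -0.2]
width: 0.0
gripper_force: 0.0
```

>>> {"name": "jog_arm", "arguments": {
  "plan": [
    [0,0,0.08,0],
    [0,0,0,0]
  ]
}}

```text
t: 11.25
eef_pos: [0.5157, 0.1364, 0.0583]
tool_rot: [0.076, 0.997, -0.0, 0.0]
ft_force: [-0.8, 0.2, 4.1]
width: -0.0004
gripper_force: 2.1
```

```bash
sleep 4; python3 - <<'E'
from geo import *
from station import monitor
s=monitor.read_state();print(s["eef_pos"],s["ft_force"],s["torque"])
a=imaging.capture("side");cv2.imwrite("pics/s6.png",a)
f=lambda a:cv2.resize((255*(a[210:310,225:345]/255.)**.5).astype(np.uint8),(600,500),interpolation=cv2.INTER_CUBIC)
# watch-gold pixel count and red row at cols for s3,s5,s6
for n in("m","s3","s5","s6"):
    b=cv2.imread(f"pics/{n}.png")
    if b is None: continue
    b=b.astype(int);g=(b[:,:,2]>60)&(b[:,:,1]>.6*b[:,:,2])&(b[:,:,0]<.4*b[:,:,2]);g[:,:255]=0;g[:,300:]=0;g[:255]=0;g[300:]=0
    r=(b[:,:,2]>70)&(b[:,:,2]>2.2*b[:,:,1]);print(n,g.sum(),[b[248:268,240,2].tolist(),b[280:304,322,2].tolist()])
E
```

```text
[0.51571538 0.13638233 0.05834541] [-0.78551346  0.24290116  4.14415469] [ 0.06200072  0.21951579 -0.03015626]
s3 96 [[230, 229, 229, 230, 231, 229, 231, 236, 193, 54, 56, 105, 202, 193, 55, 57, 58, 60, 59, 62], [158, 159, 160, 159, 159, 161, 160, 163, 136, 68, 49, 50, 88, 118, 98, 46, 49, 52, 53, 53, 50, 53, 53, 50]]
s5 40 [[239, 240, 240, 241, 240, 239, 240, 240, 240, 245, 218, 101, 62, 64, 66, 68, 64, 65, 63, 63], [169, 169, 167, 168, 168, 166, 169, 170, 170, 170, 166, 115, 47, 53, 75, 80, 51, 53, 53, 53, 53, 56, 54, 50]]
s6 0 [[245, 244, 245, 245, 245, 245, 245, 245, 244, 245, 245, 245, 246, 251, 225, 93, 66, 75, 74, 63], [171, 173, 172, 171, 173, 173, 174, 172, 174, 172, 173, 172, 172, 174, 165, 117, 53, 56, 58, 60, 65, 56, 55, 52]][ WARN:0@1.804] global loadsave.cpp:275 findDecoder imread_('pics/m.png'): can't open/read file: check file path/integrity
```

The flap kept moving with the finger, the watch is now fully hidden, the edge matches the f=0 prediction, and the force has just risen to 4 N. One last light press to confirm.

>>> {"name": "jog_arm", "arguments": {
  "plan": [
    [0,0,0.06,0],
    [0,0,0,0]
  ]
}}

```text
t: 11.5
eef_pos: [0.5158, 0.1364, 0.0582]
tool_rot: [0.076, 0.997, 0.0, 0.001]
ft_force: [-5.7, -1.8, 19.4]
width: -0.0002
gripper_force: 9.7
```

Hard stop at 19 N: the flap is flat. Retreating upward, then around the near (+y) end of the case to the lid's outer side.

>>> {"name": "jog_arm", "arguments": {
  "plan": [
    [0,0,-0.4,0],
    [0,0,-1,0],
    [0,0,-1,0],
    [0,0,-1,0],
    [0,0,-1,0]
  ]
}}

```text
t: 12.0
eef_pos: [0.5156, 0.1363, 0.1677]
tool_rot: [0.076, 0.997, -0.0, -0.0]
ft_force: [1.0, -0.0, -0.0]
width: -0.0002
gripper_force: 0.0
```

>>> {"name": "jog_arm", "arguments": {
  "plan": [
    [0,0,-1,0],
    [0,0,-1,0],
    [1,0,-1,0],
    [1,0,-0.4,0],
    [1,0,0,0]
  ]
}}

```text
t: 12.5
eef_pos: [0.4416, 0.148, 0.2532]
tool_rot: [0.076, 0.997, 0.0, 0.001]
ft_force: [-0.3, -0.2, -0.1]
width: 0.0
gripper_force: 0.0
```

>>> {"name": "jog_arm", "arguments": {
  "plan": [
    [1,0,0,0],
    [1,0,0,0],
    [1,0,0,0],
    [1,0,0,0],
    [1,0,0,0]
  ]
}}

```text
t: 13.0
eef_pos: [0.317, 0.1667, 0.2517]
tool_rot: [0.076, 0.997, -0.0, 0.0]
ft_force: [0.2, 0.6, 0.2]
width: -0.0
gripper_force: 0.0
```

```bash
sleep 5; python3 where.py; python3 - <<'E'
from geo import *
import geo
p=np.load("p.npy")
a=imaging.capture("side");cv2.imwrite("pics/s7.png",a);b=imaging.capture("top");cv2.imwrite("pics/t7.png",b)
from station import monitor
q=proj("side",[monitor.read_state()["eef_pos"]])[0]
D=lambda n,a,L,c:cv2.polylines(a,[proj(n,[W(p,P) for P in L]).astype(int)],True,c,1)
F=[flapp(0,y,s,.004) for s,y in((0,-.1),(.11,-.1),(.11,.1),(0,.1))]
L=[lidp(p[4],y,s) for s,y in((0,-.12),(.205,-.12),(.205,.12),(0,.12))]
for n,im in(("side",a),("top",b)):D(n,im,F,(255,255,0));D(n,im,L,(0,255,0))
cv2.circle(a,tuple(int(v) for v in q),2,(255,0,255),-1)
cv2.imwrite("pics/m7.png",np.hstack([cv2.resize(a[160:370,140:440],(450,315)),cv2.resize(b[100:310,0:230],(345,315))]))
E
```

```text
t 13.0 case xyz mm [-14.7 201.7 234.8] tool-y minus case-x deg -0.03 F [0.23 0.64 0.19] depth 0.0187
```

View pics/m7.png

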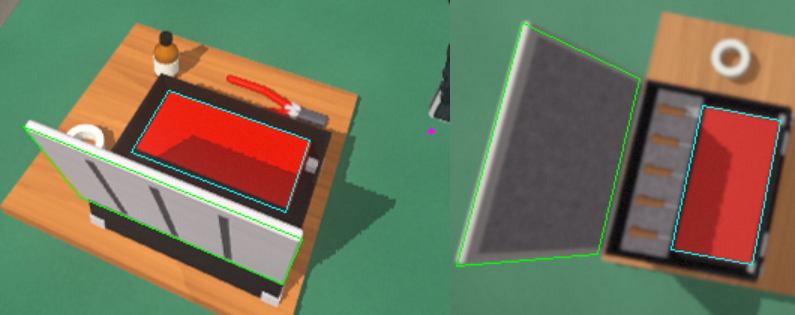

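The flap outline at angle 0 matches both views, so the flap is flat and nothing else has moved. The visible fingertip sits about 20 mm above the reported TCP (magenta dot), as the stop height also suggested. Now to the lid's outer side.

>>> {"name": "jog_arm", "arguments": {
  "plan": [
    [0.5,1,0,0],
    [0.5,1,0,0],
    [0.5,1,0,0],
    [0.5,1,0,0],
    [0.5,1,0,0]
  ]
}}

```text
t: 13.6
eef_pos: [0.2754, 0.3011, 0.2516]
tool_rot: [0.076, 0.997, 0.0, 0.0]
ft_force: [-0.2, 0.1, 0.8]
width: 0.0002
gripper_force: 0.0
```

>>> {"name": "jog_arm", "arguments": {
  "plan": [
    [0,1,0,0],
    [0,1,0,0],
    [0,1,0,0],
    [0,1,0,0],
    [0,1,0,0]
  ]
}}

```text
t: 14.1
eef_pos: [0.295, 0.4247, 0.2513]
tool_rot: [0.076, 0.997, -0.0, 0.0]
ft_force: [-0.1, -0.8, 0.4]
width: -0.0
gripper_force: 0.0
```

>>> {"name": "jog_arm", "arguments": {
  "plan": [
    [-1,0,0,0],
    [-1,0,0,0],
    [-1,0,0,0],
    [-1,0,0,0],
    [-1,0,0,0]
  ]
}}

```text
t: 14.6
eef_pos: [0.4195, 0.4042, 0.2512]
tool_rot: [0.076, 0.997, -0.0, 0.0]
ft_force: [-0.3, 0.6, -0.3]
width: 0.0001
gripper_force: 0.0
```

>>> {"name": "jog_arm", "arguments": {
  "plan": [
    [-1,0,0,0],
    [-1,0,0,0],
    [-1,0,0,0],
    [-1,0,0,0]
  ]
}}

```text
t: 15.0
eef_pos: [0.5184, 0.3888, 0.2511]
tool_rot: [0.076, 0.997, -0.0, 0.0]
ft_force: [-0.4, 0.7, -0.4]
width: -0.0001
gripper_force: 0.0
```

```bash
sleep 6; python3 where.py
```

```text
t 15.0 case xyz mm [235.3  36.3 234.2] tool-y minus case-x deg -0.03 F [-0.38  0.66 -0.45] depth 0.0187
```

>>> {"name": "jog_arm", "arguments": {
  "plan": [
    [0,-0.8,0,0],
    [0,-0.8,0,0],
    [0,-0.5,0,0],
    [0,-0.4,0,0],
    [0,-0.4,0,0]
  ]
}}

```text
t: 15.5
eef_pos: [0.5062, 0.3179, 0.2523]
tool_rot: [0.076, 0.997, 0.001, 0.001]
ft_force: [1.6, 3.8, 3.3]
width: -0.0002
gripper_force: 2.0
```

```bash
sleep 3; python3 where.py
```

```text
t 15.5 case xyz mm [163.4  37.6 235.4] tool-y minus case-x deg 0.01 F [1.57 3.8  3.25] depth 0.0187
```

>>> {"name": "jog_arm", "arguments": {
  "plan": [
    [0,-0.4,0,0],
    [0,-0.4,-0.1,0],
    [0,-0.4,-0.1,0],
    [0,-0.4,0,0],
    [0,-0.4,0,0]
  ]
}}

```text
t: 16.0
eef_pos: [0.4977, 0.2674, 0.2567]
tool_rot: [0.076, 0.997, 0.0, -0.0]
ft_force: [-0.7, 3.1, 1.8]
width: -0.0002
gripper_force: 1.4
```

>>> {"name": "jog_arm", "arguments": {
  "plan": [
    [0,-0.4,0,0],
    [0,-0.4,0,0],
    [0,-0.4,0.1,0],
    [0,-0.4,0.1,0]
  ]
}}

```text
t: 16.4
eef_pos: [0.492, 0.2277, 0.2516]
tool_rot: [0.076, 0.997, -0.0, 0.0]
ft_force: [0.1, 1.9, 2.8]
width: 0.0004
gripper_force: 1.2
```

```bash
sleep 4; python3 where.py
```

```text
t 16.4 case xyz mm [ 72.   38.  234.7] tool-y minus case-x deg -0.02 F [0.13 1.86 2.8 ] depth 0.0187
```

>>> {"name": "jog_arm", "arguments": {
  "plan": [
    [0,-0.4,0.1,0],
    [0,-0.4,0.1,0],
    [0,-0.4,0.1,0],
    [0,-0.3,0.2,0],
    [0,-0.3,0.2,0]
  ]
}}

```text
t: 16.9
eef_pos: [0.485, 0.1833, 0.2338]
tool_rot: [0.076, 0.997, -0.0, 0.0]
ft_force: [-0.2, 2.0, 2.3]
width: -0.0002
gripper_force: 0.9
```

>>> {"name": "jog_arm", "arguments": {
  "plan": [
    [0,-0.3,0.2,0],
    [0,-0.3,0.2,0],
    [0,-0.3,0.2,0],
    [0,-0.3,0.2,0]
  ]
}}

```text
t: 17.3
eef_pos: [0.4803, 0.154, 0.2135]
tool_rot: [0.076, 0.997, 0.0, -0.0]
ft_force: [0.6, 2.4, -0.2]
width: 0.0002
gripper_force: 0.7
```

```bash
sleep 4; python3 where.py
```

```text
t 17.3 case xyz mm [ -2.6  38.3 196.6] tool-y minus case-x deg -0.01 F [ 0.64  2.4  -0.22] depth 0.0187
```

>>> {"name": "jog_arm", "arguments": {
  "plan": [
    [0,-0.2,0.2,0],
    [0,-0.2,0.2,0],
    [0,-0.2,0.2,0],
    [0,-0.2,0.2,0],
    [0,-0.2,0.3,0]
  ]
}}

```text
t: 17.8
eef_pos: [0.4768, 0.1294, 0.1863]
tool_rot: [0.076, 0.997, -0.0, 0.0]
ft_force: [0.6, -0.4, 2.1]
width: 0.0001
gripper_force: 0.6
```

>>> {"name": "jog_arm", "arguments": {
  "plan": [
    [0,-0.2,0.3,0],
    [0,-0.2,0.3,0],
    [0,-0.2,0.3,0],
    [0,-0.1,0.3,0]
  ]
}}

```text
t: 18.2
eef_pos: [0.4739, 0.1119, 0.1559]
tool_rot: [0.076, 0.997, -0.0, -0.0]
ft_force: [0.6, -0.2, 1.7]
width: 0.0
gripper_force: 0.4
```

```bash
sleep 4; python3 where.py
```

```text
t 18.2 case xyz mm [-45.1  38.3 139. ] tool-y minus case-x deg -0.03 F [ 0.65 -0.21  1.65] depth 0.0187
```

>>> {"name": "jog_arm", "arguments": {
  "plan": [
    [0,-0.1,0.2,0],
    [0,-0.1,0.2,0],
    [0,-0.1,0.2,0],
    [0,-0.1,0.2,0],
    [0,-0.1,0.2,0]
  ]
}}

```text
t: 18.7
eef_pos: [0.4722, 0.1, 0.1313]
tool_rot: [0.076, 0.997, 0.0, 0.0]
ft_force: [0.2, 0.4, 0.2]
width: 0.0003
gripper_force: 0.3
```

>>> {"name": "jog_arm", "arguments": {
  "plan": [
    [0,-0.1,0.2,0],
    [0,0,0.2,0],
    [0,0,0.2,0],
    [0,0,0.2,0],
    [0,0,0.2,0]
  ]
}}

```text
t: 19.2
eef_pos: [0.4718, 0.0976, 0.1062]
tool_rot: [0.076, 0.997, -0.0, -0.0]
ft_force: [-0.0, -0.1, 0.9]
width: -0.0002
gripper_force: 0.3
```

>>> {"name": "jog_arm", "arguments": {
  "plan": [
    [0,0,0.1,0],
    [0,0,0.1,0],
    [0,0,0.1,0],
    [0,0,0.1,0],
    [0,0,0,0]
  ]
}}

```text
t: 19.7
eef_pos: [0.4717, 0.0976, 0.0963]
tool_rot: [0.076, 0.997, -0.0, -0.0]
ft_force: [-0.3, -0.1, 0.7]
width: -0.0
gripper_force: 0.0
```

```bash
sleep 5; python3 where.py
```

```text
t 19.7 case xyz mm [-59.6  38.3  79.4] tool-y minus case-x deg -0.01 F [-0.28 -0.1   0.72] depth 0.0187
```

>>> {"name": "jog_arm", "arguments": {
  "plan": [
    [0,0,0.1,0],
    [0,0,0.1,0],
    [0,0,0.1,0],
    [0,0,0,0]
  ]
}}

```text
t: 20.1
eef_pos: [0.4716, 0.0976, 0.0887]
tool_rot: [0.076, 0.997, -0.0, -0.0]
ft_force: [0.1, -0.2, 0.4]
width: -0.0001
gripper_force: 0.0
```

>>> {"name": "jog_arm", "arguments": {
  "plan": [
    [0,0,0.06,0],
    [0,0,0.04,0],
    [0,0,0,0]
  ]
}}

```text
t: 20.4
eef_pos: [0.4717, 0.0976, 0.0865]
tool_rot: [0.076, 0.997, -0.0, -0.0]
ft_force: [-0.9, 0.3, 1.0]
width: 0.0001
gripper_force: 0.0
```

>>> {"name": "jog_arm", "arguments": {
  "plan": [
    [0,0,0.06,0],
    [0,0,0,0]
  ]
}}

```text
t: 20.6
eef_pos: [0.4717, 0.0976, 0.085]
tool_rot: [0.076, 0.997, -0.0, -0.0]
ft_force: [0.4, 0.8, 0.4]
width: 0.0001
gripper_force: 0.0
```

>>> {"name": "jog_arm", "arguments": {
  "plan": [
    [0,0,0.06,0],
    [0,0,0,0]
  ]
}}

```text
t: 20.8
eef_pos: [0.4719, 0.0976, 0.0848]
tool_rot: [0.076, 0.997, 0.0, 0.0]
ft_force: [-4.9, -0.8, 15.6]
width: -0.0003
gripper_force: 7.5
```

>>> {"name": "jog_arm", "arguments": {
  "plan": [
    [0,0,0.06,0],
    [0,0,0,0]
  ]
}}

```text
t: 21.0
eef_pos: [0.4719, 0.0977, 0.0846]
tool_rot: [0.076, 0.997, 0.0, 0.001]
ft_force: [-10.4, -1.5, 31.1]
width: -0.0003
gripper_force: 15.8
```

Hard stop at exactly the height predicted for a shut lid. Retreating and checking.

>>> {"name": "jog_arm", "arguments": {
  "plan": [
    [0,0,-0.3,0],
    [0,0,-1,0],
    [0,0,-1,0],
    [0,0,-1,0],
    [0,0,-1,0]
  ]
}}

```text
t: 21.5
eef_pos: [0.4716, 0.0976, 0.1906]
tool_rot: [0.076, 0.997, -0.0, -0.0]
ft_force: [0.2, -0.0, 0.4]
width: -0.0004
gripper_force: 0.0
```

>>> {"name": "jog_arm", "arguments": {
  "plan": [
    [1,0,-1,0],
    [1,0,0,0],
    [1,0,0,0],
    [1,0,0,0],
    [1,0,0,0]
  ]
}}

```text
t: 22.0
eef_pos: [0.3473, 0.1167, 0.2146]
tool_rot: [0.076, 0.997, 0.0, 0.0]
ft_force: [-0.7, -0.7, 0.2]
width: -0.0003
gripper_force: 0.0
```

>>> {"name": "jog_arm", "arguments": {
  "plan": [
    [1,0,0,0],
    [0.5,0,0,0],
    [0,0,0,0],
    [0,0,0,0]
  ]
}}

```text
t: 22.4
eef_pos: [0.312, 0.1225, 0.2148]
tool_rot: [0.076, 0.997, 0.0, 0.001]
ft_force: [0.4, 0.5, -0.1]
width: -0.0003
gripper_force: 0.0
```

```bash
sleep 5; python3 where.py; python3 - <<'E'
from geo import *
p=np.load("p.npy");a=imaging.capture("side");b=imaging.capture("top")
L=[lidp(0,y,s) for s,y in((0,-.12),(.205,-.12),(.205,.12),(0,.12))]
for n,im in(("side",a),("top",b)):cv2.polylines(im,[proj(n,[W(p,P) for P in L]).astype(int)],True,(0,0,255),1)
cv2.imwrite("pics/m9.png",np.hstack([cv2.resize(a[160:370,140:440],(450,315)),cv2.resize(b[100:310,80:310],(345,315))]))
E
```

```text
t 22.4 case xyz mm [-59.2 199.9 198. ] tool-y minus case-x deg 0.02 F [ 0.38  0.53 -0.09] depth 0.0187
```

View pics/m9.png

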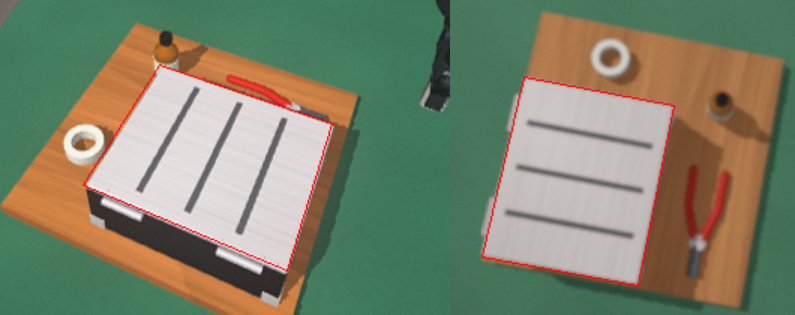

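The shut-lid outline matches both views, and the oil, pliers and tape are in place; the arm touches nothing. Handing in.

```bash
python3 -c "
from station import manip
print(manip.close_job())"
```

```text
the job is handed in; nothing more can be done
None
```

The flap was pushed flat over the watch first, then the lid was swung over and pressed fully shut (both to firm stops, 31 N at most); oil, pliers and tape look unmoved, and the job was handed in at about 22 s of the 54 s, with two slips: one early script overlapped a harmless twist of the arm, and the final press was firmer than needed.

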